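Weigh the handled canister from the sloping rest

ROBOT

A 6-joint arm with a two-finger parallel gripper is mounted at the origin on the work surface. World frame = base frame: x ahead of the robot, y to its left, z up, the work surface at z = 0. Lengths are in m, angles in rad, forces in N, time in s.
With the tool pointing down it reaches from about 0.35 to 0.85 m from the base axis. Payload 8.1 kg.
Tool frame: the origin (TCP) lies at the very end of the fingers, on their centre line; the grasp point (between the pads) lies 19 mm behind it (ctrl.tcp_to_grasp is the distance from the TCP to the grasp point, in m); z points along the fingers, y is the line along which they close (so a half turn about z gives the same grasp; the last joint's range is limited). The gripper opens to 93 mm and grips with 3 to 60 N. Pads are 15 mm wide; open, the fingers measure 128 mm over their backs; the gripper's body (75 mm by 188 mm) begins 65 mm behind the grasp point.
Start: joints at [1.145, 0.13, 1.488, -0, 1.523, -0.085], TCP at [0.201, 0.566, 0.219] pointing down, gripper open.
Joint ranges: [-2.96, 2.96], [-0.89, 2.26], [0.02, 2.5], [-1.34, 4.48], [0, 2.73], [-2.66, 2.66]. Speed limits (rad/s): [2.39, 2.39, 2.79, 3.14, 3.14, 3.14].

INTERFACE

Orientations are given as a 3x3 rotation matrix whose columns are the frame's x, y, z axes.
In Python, from plant import sense, grab_frame, order, nets, ctrl gives the robot as it stands.
- The arm moves only by the shell command python3 -m inch 'ROWS' [FORCE]. ROWS is JSON, a list of rows, each a list of 7 numbers: the shift along the tool's x, y, z in mm, then the turn, a rotation vector about the tool's x, y, z in degrees, then the finger opening in mm, from 0 to 93. In form: [[dx, dy, dz, ax, ay, az, grip], ...]. A call has exactly 5 rows; each row shifts and turns the commanded pose from where the row before left it, along the tool's axes as they then stand; what a row does not reach is not made up. A row lasts 1/12 s, in which the tool goes at most 41.7 mm and 7.16 degrees, less where a joint would pass 70% of its speed; a pose out of reach is approached as far as the arm can. A call with a gripper value outside its range is refused whole. The fingers move at their own pace and stop on an object; FORCE is the grip in N (left out, the last holds). Time passes only in rows, so rows that do not move let the fingers close, or fill a call up. It gives the time, the measured TCP pose, the force, the opening and the grip force at its end, in the units of the state.
- sense(): the state, without advancing time (a new reading comes with each control period).
- grab_frame(name): name is "side" or "top" or "wrist"; returns a dict with "pixels" (420x560x3 uint8, red, green, blue), "vertical_fov" (degrees; the focal length in pixels is half the picture's height over the tangent of half this angle, whatever the lens; pixels are square), "cx", "cy" (the principal point, pixels), "D" ([k1, k2, p1, p2, k3] as OpenCV has them; the pictures are not rectified), "pose" (4x4, takes a point from camera to world coordinates). Camera axes: x right, y down, z forward; pixel columns grow to the right and rows downward; lengths in m; the calibration is good to about 2 mm. A picture is of the moment at which its call begins. There is no depth.
- order.sign_off(): hands the job in; it is judged then, once.
Trained networks look in a picture, given as the dict that the camera call returned (one of the last four; its "shot" number tells which), for a name from the list of things; names that differ only in an ending like _2 or _b are one class to them, and where a whole thing is asked for, a point or a joint stands for the part that bears it (a point fixed in the world has none). Each returns a list of dicts, best first, with "p" (0 to 1); they miss things now and then, are a little off and sometimes report something else, mostly with a low value. They report only what shows in the picture. A call takes as long as a camera call. They do not tell look-alikes from the thing itself.
- nets.trace(picture, query): "region" (420x560 bool, what is visible of it) and "extent" ([left, top, width, height] in pixels, round what is visible of it).
- nets.mark_of(picture, query): "pixel" ([column, row] in pixels: a listed point, or the origin of a listed thing).
The state is a dict: "t": time; "joints": joint angles; "joint_vel": joint speeds; "joint_efforts": joint torques, N m; "position": TCP position; "tcp_rot": TCP orientation; "contact_force": force on the tool from outside, world axes, zero at the start; "torque": the same for the moment, N m; "opening": finger opening in m; "finger_force": force on a finger pad.
Only numpy, scipy, OpenCV 4.12 (cv2) and the standard library are available. Lean on these libraries where they do the work, as an engineer would, in place of code of your own. Each camera call takes 0.05 s, during which the arm holds its last target. There are 200 camera calls.

TASK

Lift the steel canister by its handle off the sloping rest, without bumping the lamp bar over it, and set it down gently and upright in the middle of the scale's pan. Let go of it, then press the scale's button fully down and release it. Do not disturb the other things on the bench.

Things in the scene. Friction and masses are not known exactly. Their poses are not given: they have to be found in the camera images.
- canister: closed steel canister, 81 mm across, 112 mm tall to the top of its flat lid, 0.3 to 0.5 kg, with a strap handle over the lid. Starts leaning 30 degrees towards the front of the rest. Origin: centre of its underside; z along its axis up to the lid; x along the strap, pointing to the back of the rest at the start
- canister_handle (a point): middle of the handle's strap, 148 mm from the canister's underside along its axis, same axes. The strap is 78 mm long (x), 12 mm wide (y) and 14 mm high, with 29 mm free between it and the lid and a thin post at each end (62 mm free between the posts)
- stand: fixed blue rest; origin on the table; x to its back, front (-x) roughly to the robot; foot x -50..150, y +-125 mm. Canister's underside rests on a seat centred at (70, 0, 75) mm, sloping down 30 degrees to the front; two 24 mm lips there hold it: raise it 30 mm along its own axis, then take it out to the front. Posts at x 125, y +-115, 343 mm tall, with arms forward to the lamp bar
- lamp_bar_mid (a point): middle of the lamp bar's underside, at (20, 0, 324) mm of the stand, same axes; bar 246 mm long (y), 28 mm wide (x), 20 mm high. It is 121 mm above the handle's middle and 24 mm behind it, so a gripper pointing straight down would meet it; one tilted along the canister's axis passes in front
- lamp_bar: the same lamp bar, part of the stand; origin as the point
- pan (a point): centre of the top of the scale's flat square steel pan, 160 x 160 mm, 70 mm above the table; x points to the back of the scale. The pan does not move under load
- scale: fixed white bench scale, 280 x 210 mm, housing 50 mm tall, pan over its rear part; origin under its middle on the table, x to its back (front faces roughly to the robot). The rest and the scale may be either way round, left and right
- button (a joint): the scale's push button: 0 up, 0.006 m fully down; springs back; fully down takes 4 N
- button_top (a point): centre of the top of the button cap, a dark grey disc 28 mm across facing up in a black housing, on the front of the scale at (-105, -55) mm of the scale, 72 mm above the table, next to the display; moves down with it
- bottle1: white plastic bottle, 48 mm across, 95 mm tall, orange cap, in the strip between the rest and the scale; a bystander, loose; origin at the centre of its underside
- bottle2: a second such bottle, further from the robot; a bystander, loose; origin at the centre of its underside
- bottle3: larger such bottle, 64 mm across, 120 mm tall, at the left of the table; a bystander, loose; origin at the centre of its underside
- tin: steel tin like the canister (81 mm across, 112 mm tall) but without handle, standing on the table at the right; a bystander, loose; origin at the centre of its underside
- carton: white paper carton 60 x 60 x 100 mm at the right; a bystander, loose; origin at the centre of its underside
- tape: cardboard ring, 84 mm across, 25 mm tall, lying near the robot; a bystander, loose; origin at the centre of its underside
There are look-alikes about, which are no part of the job. Leave any green or red look-alike of the canister alone.

How it is judged:
By the outcome, as a careful person would: the job done as asked, in the order asked, and still so for the second after the job is handed in, with the robot touching nothing.
It also fails if it takes over 58 s, if anything falls off the work surface, if the arm or the gripper's body presses on something with over 40 N, if the wrist force passes 120 N, or if a joint passes its speed limit or range.

## Working session

There is one attempt and no reset: what is moved stays moved. The work goes in short steps, Python scripts to look and compute and a shell command to move; the robot and the scene stay as the last step left them, time stands still between calls to the robot, and variables do not carry over. Pictures are saved under pics/ and viewed, at most 10 in all, crops included, and the job is handed in when it is done.

```bash
mkdir -p pics; ls
cat > h.py <<'E'
import numpy as np, cv2
from plant import sense, grab_frame, order, nets, ctrl
def K(f):
    h=f["pixels"].shape[0]; fl=h/2/np.tan(np.radians(f["vertical_fov"])/2)
    return np.array([[fl,0,f["cx"]],[0,fl,f["cy"]],[0,0,1.]])
def ray(f,px):
    u=cv2.undistortPoints(np.array([[px]],float),K(f),np.array(f["D"],float))[0,0]
    T=np.array(f["pose"]); d=T[:3,:3]@np.array([u[0],u[1],1]); return T[:3,3],d/np.linalg.norm(d)
def at_z(f,px,z):
    o,d=ray(f,px); return o+d*(z-o[2])/d[2]
def tri(*fp):
    A=np.zeros((3,3));b=np.zeros(3)
    rs=[ray(f,p) for f,p in fp]
    for o,d in rs:
        P=np.eye(3)-np.outer(d,d);A+=P;b+=P@o
    x=np.linalg.solve(A,b)
    return x,[np.linalg.norm((np.eye(3)-np.outer(d,d))@(x-o)) for o,d in rs]
def proj(f,X):
    T=np.linalg.inv(np.array(f["pose"])); r,_=cv2.Rodrigues(T[:3,:3])
    return cv2.projectPoints(np.array(X,float).reshape(-1,1,3),r,T[:3,3],K(f),np.array(f["D"],float))[0][:,0]
def save(f,n): cv2.imwrite("pics/"+n,f["pixels"][...,::-1])
E
python3 - <<'E'
from h import *
np.set_printoptions(precision=3,suppress=True)
F={n:grab_frame(n) for n in("side","top","wrist")}
for n,f in F.items():
    print(n,f["pose"][:3,3],f["pose"][:3,2])
    for q in["canister","canister_handle","stand","lamp_bar_mid","pan","scale","button_top","bottle1","bottle3","tin"]:
        if n=="wrist" and q in("stand","bottle1","bottle3"):continue
        print(q,[(np.round(r["pixel"]).tolist(),round(r["p"],2)) for r in nets.mark_of(f,q)][:5])
cv2.imwrite("pics/a.png",cv2.resize(np.vstack([np.hstack([F["side"]["pixels"],F["top"]["pixels"]])])[...,::-1],(800,300)))
save(F["side"],"side.png");save(F["top"],"top.png")
import pickle;pickle.dump(F,open("F.pkl","wb"))
E
```

```text
pics
side [-0.07  -0.731  0.984] [ 0.455  0.629 -0.63 ]
canister [([257.0, 336.0], 0.94), ([375.0, 268.0], 0.65), ([237.0, 238.0], 0.62)]
canister_handle [([299.0, 304.0], 0.75), ([188.0, 244.0], 0.73), ([368.0, 249.0], 0.6), ([221.0, 180.0], 0.23)]
stand [([357.0, 295.0], 0.8), ([368.0, 251.0], 0.36)]
lamp_bar_mid [([221.0, 182.0], 0.58), ([382.0, 210.0], 0.57)]
pan [([258.0, 277.0], 0.27)]
scale [([275.0, 211.0], 0.72), ([218.0, 181.0], 0.36)]
button_top []
bottle1 [([290.0, 262.0], 0.93), ([220.0, 178.0], 0.85), ([330.0, 247.0], 0.7)]
bottle3 [([290.0, 262.0], 0.93), ([220.0, 178.0], 0.85), ([330.0, 247.0], 0.7)]
tin [([430.0, 376.0], 0.98), ([330.0, 247.0], 0.64)]
top [0.19  0.008 1.548] [ 0.211 -0.009 -0.977]
canister [([332.0, 271.0], 0.81), ([240.0, 237.0], 0.65), ([334.0, 166.0], 0.62)]
canister_handle [([327.0, 233.0], 0.85), ([231.0, 274.0], 0.83), ([346.0, 171.0], 0.75)]
stand [([334.0, 188.0], 0.61)]
lamp_bar_mid [([345.0, 156.0], 0.84)]
pan [([224.0, 174.0], 0.75), ([150.0, 207.0], 0.61)]
scale [([229.0, 183.0], 0.62)]
button_top [([236.0, 210.0], 0.55)]
bottle1 [([285.0, 173.0], 0.62), ([151.0, 202.0], 0.62), ([285.0, 212.0], 0.48)]
bottle3 [([285.0, 173.0], 0.62), ([151.0, 202.0], 0.62), ([285.0, 212.0], 0.48)]
tin [([409.0, 190.0], 0.8), ([348.0, 157.0], 0.65)]
wrist [0.137 0.589 0.384] [ 0.233 -0.084 -0.969]
canister []
canister_handle []
lamp_bar_mid []
pan []
scale []
button_top []
tin []
```

View pics/side.png

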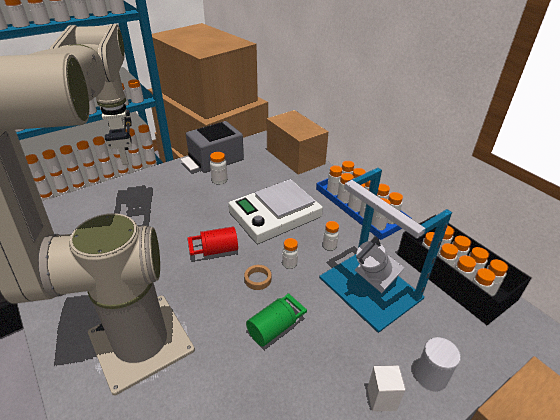

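View pics/top.png

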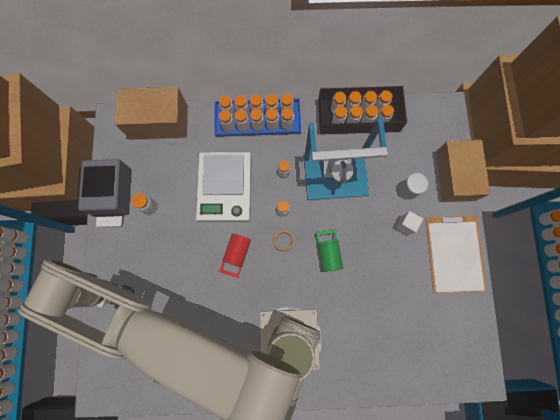

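Candidates for the canister: side (372,262) is the steel one on the blue rest with its handle at (368,249). The look-alikes are green (275,320), red (213,242) and the handle-less tin (437,363). By the description I choose the steel one on the rest, and check it in a close crop.

Run:
```python
from h import *; import pickle
np.set_printoptions(precision=4,suppress=True)
F=pickle.load(open("F.pkl","rb")); s,t=F["side"],F["top"]
print("handle",tri((s,(368,249)),(t,(346,171))))
print("lamp",tri((s,(382,210)),(t,(345,156))))
print("button",at_z(s,(258,221),.072),at_z(t,(236.5,210.5),.072))
print("pan",at_z(t,(223.5,174),.07),"bottles",at_z(t,(285,173),.05),at_z(t,(285,212),.05),"green",at_z(t,(329,250),.04))
a=cv2.resize(s["pixels"][160:340,310:460],(400,480),interpolation=2); b=cv2.resize(t["pixels"][115:235,295:395],(400,480),interpolation=2)
cv2.imwrite("pics/c.png",np.hstack([a,b])[...,::-1])
# masks for scale
for n,f in(("s",s),("t",t)):
    for q in("pan","button_top","lamp_bar","stand"):
        r=nets.trace(f,q)if 0 else[]
g=t["pixels"][140:230,185:262]; cv2.imwrite("pics/d.png",cv2.resize(g,None,fx=6,fy=6,interpolation=2)[...,::-1])
```

```text
handle (array([ 0.5883, -0.2228,  0.2051]), [np.float64(0.004382676289152021), np.float64(0.004382676289151998)])
lamp (array([ 0.6154, -0.2095,  0.3158]), [np.float64(0.005080541459859807), np.float64(0.00508054145985982)])
button [0.4817 0.1716 0.072 ] [0.4888 0.1836 0.072 ]
pan [0.6374 0.2337 0.07  ] bottles [ 0.6389 -0.0084  0.05  ] [ 0.4806 -0.0028  0.05  ] green [ 0.3277 -0.1669  0.04  ]
```

View pics/c.png

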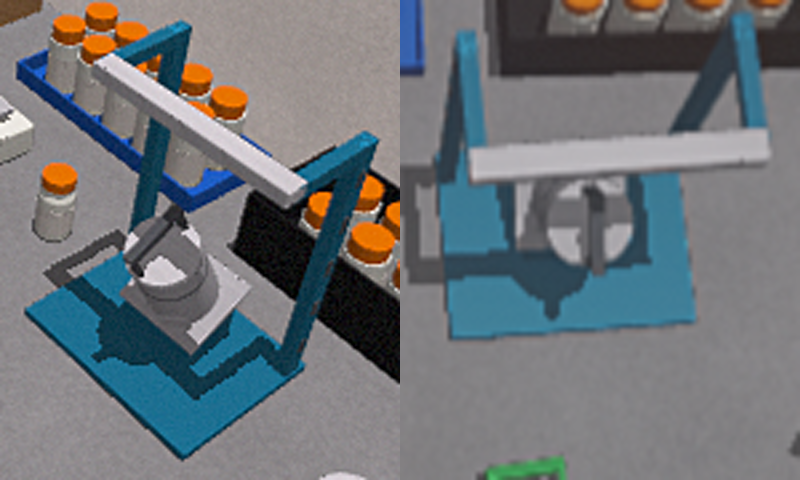

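View pics/d.png

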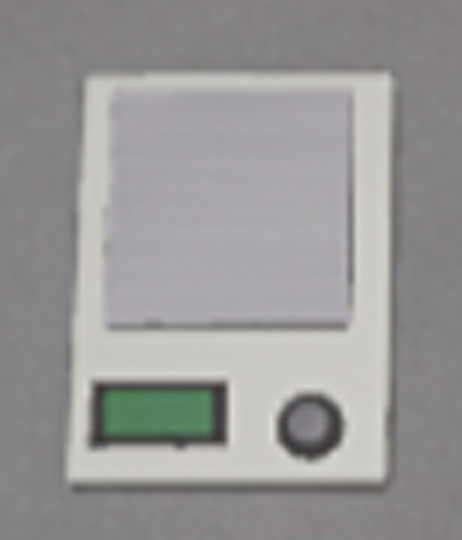

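The crop shows the steel canister on the blue rest, handle strap fore-aft under the white bar. The other crop shows pan corners (203,155) to (243,194) and the button at (237,211) in the top view. Next I fit the stand and scale poses.

```bash
cat > fit.py <<'E'
from h import *; import pickle
from scipy.optimize import least_squares
np.set_printoptions(precision=4,suppress=True)
F=pickle.load(open("F.pkl","rb")); s,t=F["side"],F["top"]
def R(a): return np.array([[np.cos(a),-np.sin(a),0],[np.sin(a),np.cos(a),0],[0,0,1]])
def W(p,X): return np.array(X)@R(p[2]).T+[p[0],p[1],0]
def stand_pts(h): return dict(
  t=([[.02,.123,.344],[.02,-.123,.344],[-.05,.125,h],[-.05,-.125,h]],[[312.5,156.2],[386.8,151.3],[307.5,199.7],[368.3,195.5]]),
  s=([[.02,.123,.344],[.02,-.123,.344],[-.05,.125,h],[-.05,-.125,h],[.15,-.125,h]],[[348.6,182.5],[421,231],[319.4,277.5],[378.6,331],[423.6,296.5]]))
def res(p):
    d=stand_pts(p[3]); return np.concatenate([(proj(F[n],W(p,X))-u).ravel() for n,(X,u) in d.items()])
r=least_squares(res,[.59,-.2,0,.01]); print("stand",r.x,np.abs(r.fun).max(),r.fun)
p=r.x; c30,s30=np.cos(np.pi/6),.5
ax=np.array([-s30,0,c30]); Hs=np.array([.07,0,.075])+ax*.148
print("handle",W(p,[Hs]),"lamp",W(p,[[.02,0,.324]]), "handle px",proj(s,W(p,[Hs])),proj(t,W(p,[Hs])))
print("axis",R(p[2])@ax,"strap x",R(p[2])@[c30,0,s30])
def res2(q):
    X=[[.08+q[3],.08,.07],[.08+q[3],-.08,.07],[-.08+q[3],-.08,.07],[-.08+q[3],.08,.07],[-.105,-.055,.072]]
    u=np.array([[203.3,154.7],[243.8,155.3],[243,194.5],[202.3,194.3],[236.7,211]])
    return np.r_[(proj(t,W(q,X))-u).ravel(),(proj(s,W(q,X[4:]))-[258,221]).ravel()]
r2=least_squares(res2,[.58,.22,0,.04]);q=r2.x;print("scale",q,r2.fun)
print("pan",W(q,[[q[3],0,.07]]),"btn",W(q,[[-.105,-.055,.072]]))
st=sense(); print(st["position"],st["tcp_rot"],ctrl.tcp_to_grasp)
E
python3 fit.py
```

```text
Traceback (most recent call last):
  File "fit.py", line 12, in <module>
    r=least_squares(res,[.59,-.2,0,.01]); print("stand",r.x,np.abs(r.fun).max(),r.fun)
  File "fit.py", line 11, in res
    d=stand_pts(p[3]); return np.concatenate([(proj(F[n],W(p,X))-u).ravel() for n,(X,u) in d.items()])
                                                    ~^^^
KeyError: 't'
```

```bash
sed -i 's/  t=(/  top=(/; s/  s=(/  side=(/' fit.py; python3 fit.py
```

```text
stand [ 0.5887 -0.2176  0.0394  0.0103] 1.2659636084786428 [-0.6908  0.1263  0.2951 -0.2434 -0.1868  0.4326  0.5399  0.1396 -1.0028
 -1.266   1.0777 -0.0875 -0.897  -1.235  -0.0037  0.7558  0.9528  0.7063]
handle [[ 0.5847 -0.2178  0.2032]] lamp [[ 0.6087 -0.2168  0.324 ]] handle px [[367.2183 248.5575]] [[343.9697 173.2355]]
axis [-0.4996 -0.0197  0.866 ] strap x [0.8654 0.0341 0.5   ]
scale [ 0.5918  0.2347 -0.0184  0.0436] [ 0.3753  0.7913  0.0877 -0.493   0.6538 -0.5741  0.2328  0.3105  0.3044
  0.2623 -0.5863 -2.0598]
pan [[0.6354 0.2339 0.07  ]] btn [[0.4858 0.1817 0.072 ]]
[0.2005 0.5655 0.2186] [[-0.9425  0.3343 -0.    ]
 [ 0.3343  0.9425  0.    ]
 [ 0.      0.     -1.    ]] 0.0188
```

```bash
cat > go.py <<'E'
from h import *
from scipy.spatial.transform import Rotation as Ro
np.set_printoptions(precision=4,suppress=True)
yaw,A=0.0394,np.radians(30)
def tool(yaw,tilt): # y along +stand y, z down, tilted forward by tilt
    return (Ro.from_euler("z",yaw)*Ro.from_euler("y",-tilt)).as_matrix()@np.diag([-1.,1,-1])
def rows(p0,R0,p1,R1,n,g):
    w=Ro.from_matrix(R0.T@R1).as_rotvec(); out=[]
    for k in range(n):
        Rk=R0@Ro.from_rotvec(w*k/n).as_matrix()
        out.append([round(v,1) for v in Rk.T@(p1-p0)/n*1000]+[round(v,2) for v in np.degrees(w)/n]+[g])
    for i in range(0,n,5): print(str(out[i:i+5]).replace(" ",""))
def path(wps,g=60,v=38):
    s=sense(); p,R=np.array(s["position"]),np.array(s["tcp_rot"])
    for p1,R1 in wps:
        p1=np.array(p1); ang=np.degrees(Ro.from_matrix(R.T@R1).magnitude())
        n=int(np.ceil(max(np.linalg.norm(p1-p)*1000/v,ang/6.5,1)/5))*5
        print("#",n); rows(p,R,p1,R1,n,g); p,R=p1,R1
H=np.array([.5847,-.2178,.2032]); AX=np.array([-.4996,-.0197,.866]); PAN=np.array([.6354,.2339,.07]); BTN=np.array([.4858,.1817,.072])
E
python3 - <<'E'
from go import *
T=tool(yaw,A); print(T[:,2])
path([([.42,.33,.36],tool(0,0)),(H+.13*AX,T)])
E
```

```text
[ 0.4996  0.0197 -0.866 ]
# 10
[[np.float64(-28.6),np.float64(-14.9),np.float64(-14.1),np.float64(0.0),np.float64(-0.0),np.float64(-1.95),60],[np.float64(-28.0),np.float64(-15.8),np.float64(-14.1),np.float64(0.0),np.float64(-0.0),np.float64(-1.95),60],[np.float64(-27.5),np.float64(-16.8),np.float64(-14.1),np.float64(0.0),np.float64(-0.0),np.float64(-1.95),60],[np.float64(-26.9),np.float64(-17.7),np.float64(-14.1),np.float64(0.0),np.float64(-0.0),np.float64(-1.95),60],[np.float64(-26.3),np.float64(-18.6),np.float64(-14.1),np.float64(0.0),np.float64(-0.0),np.float64(-1.95),60]]
[[np.float64(-25.6),np.float64(-19.5),np.float64(-14.1),np.float64(0.0),np.float64(-0.0),np.float64(-1.95),60],[np.float64(-24.9),np.float64(-20.3),np.float64(-14.1),np.float64(0.0),np.float64(-0.0),np.float64(-1.95),60],[np.float64(-24.2),np.float64(-21.2),np.float64(-14.1),np.float64(0.0),np.float64(-0.0),np.float64(-1.95),60],[np.float64(-23.5),np.float64(-22.0),np.float64(-14.1),np.float64(0.0),np.float64(-0.0),np.float64(-1.95),60],[np.float64(-22.7),np.float64(-22.8),np.float64(-14.1),np.float64(0.0),np.fl
[... 980 characters left out ...]
.04),np.float64(-2.0),np.float64(-0.15),60],[np.float64(-4.6),np.float64(-36.8),np.float64(4.5),np.float64(-0.04),np.float64(-2.0),np.float64(-0.15),60]]
[[np.float64(-4.4),np.float64(-36.9),np.float64(4.6),np.float64(-0.04),np.float64(-2.0),np.float64(-0.15),60],[np.float64(-4.1),np.float64(-36.9),np.float64(4.8),np.float64(-0.04),np.float64(-2.0),np.float64(-0.15),60],[np.float64(-3.8),np.float64(-36.9),np.float64(4.9),np.float64(-0.04),np.float64(-2.0),np.float64(-0.15),60],[np.float64(-3.6),np.float64(-36.9),np.float64(5.0),np.float64(-0.04),np.float64(-2.0),np.float64(-0.15),60],[np.float64(-3.3),np.float64(-36.9),np.float64(5.1),np.float64(-0.04),np.float64(-2.0),np.float64(-0.15),60]]
```

```bash
sed -i 's/round(v,1)/float(round(v,1))/; s/round(v,2)/float(round(v,2))/' go.py
python3 -m inch '[[-28,-15,-14,0,0,-2,60],[-28,-16,-14,0,0,-2,60],[-27,-17,-14,0,0,-2,60],[-27,-18,-14,0,0,-2,60],[-26,-19,-14,0,0,-2,60]]' && python3 -m inch '[[-26,-20,-14,0,0,-2,60],[-25,-20,-14,0,0,-2,60],[-24,-21,-14,0,0,-2,60],[-23,-22,-14,0,0,-2,60],[-23,-23,-14,0,0,-2,60]]' && python3 -m inch '[[-7,-37,3,0,-2,0,60],[-6,-37,3,0,-2,0,60],[-6,-37,3,0,-2,0,60],[-6,-37,3,0,-2,0,60],[-6,-37,4,0,-2,0,60]]' && python3 -m inch '[[-6,-37,4,0,-2,0,60],[-5,-37,4,0,-2,0,60],[-5,-37,4,0,-2,0,60],[-5,-37,4,0,-2,0,60],[-5,-37,4,0,-2,0,60]]'
python3 - <<'E'
from go import *
path([(H+.13*AX,tool(yaw,A))]); print(sense()["joints"])
E
```

```text
t: 1.92
position: [0.3096, 0.4459, 0.2894]
tcp_rot: [[-0.987, 0.163, 0.0], [0.163, 0.987, 0.0], [-0.0, 0.0, -1.0]]
contact_force: [0.4, -0.1, 0.7]
opening: 0.0643
finger_force: 0.0
t: 2.33
position: [0.42, 0.3285, 0.3595]
tcp_rot: [[-1.0, -0.01, 0.0], [-0.01, 1.0, 0.0], [-0.0, 0.0, -1.0]]
contact_force: [0.8, 0.2, 0.3]
opening: 0.0603
finger_force: 0.0
t: 2.75
position: [0.453, 0.1434, 0.345]
tcp_rot: [[-0.984, -0.009, 0.176], [-0.009, 1.0, 0.001], [-0.176, -0.0, -0.984]]
contact_force: [0.1, 0.6, 0.4]
opening: 0.0601
finger_force: 0.0
t: 3.17
position: [0.4844, -0.0414, 0.332]
tcp_rot: [[-0.939, -0.009, 0.345], [-0.008, 1.0, 0.002], [-0.345, -0.001, -0.939]]
contact_force: [1.0, -0.6, -0.3]
opening: 0.0597
finger_force: 0.0
# 5
[[-5.2,-35.9,5.4,-0.16,-1.96,-0.32,60],[-4.8,-35.9,5.5,-0.16,-1.96,-0.32,60],[-4.4,-35.9,5.5,-0.16,-1.96,-0.32,60],[-4.1,-36.0,5.6,-0.16,-1.96,-0.32,60],[-3.7,-36.0,5.6,-0.16,-1.96,-0.32,60]]
[-0.2624 -0.5749  1.9297  0.0922  1.4469 -1.8376]
```

```bash
python3 -m inch '[[-5,-36,5,-0.2,-2,-0.3,60],[-5,-36,5,-0.2,-2,-0.3,60],[-5,-36,6,-0.2,-2,-0.3,60],[-4,-36,6,-0.2,-2,-0.3,60],[-4,-36,6,-0.2,-2,-0.3,60]]'
python3 - <<'E'
from go import *
print(sense()["joints"])
f=grab_frame("wrist"); g=grab_frame("side")
for q in("canister_handle","lamp_bar_mid","canister"): print(q,[(np.round(r["pixel"]).tolist(),round(r["p"],2)) for r in nets.mark_of(f,q)])
print("pred",proj(f,[H]))
im=f["pixels"].copy(); u=proj(f,[H,H-.148*AX])
for a in u: cv2.circle(im,(int(a[0]),int(a[1])),3,(255,0,0),-1)
cv2.imwrite("pics/w1.png",im[...,::-1])
E
```

```text
t: 3.58
position: [0.5205, -0.2212, 0.3155]
tcp_rot: [[-0.864, -0.039, 0.502], [-0.032, 0.999, 0.022], [-0.503, 0.003, -0.864]]
contact_force: [1.5, 1.3, -0.1]
opening: 0.0603
finger_force: 0.0
[-0.7339 -0.4399  1.9183  0.376   1.2905 -2.3788]
canister_handle [([273.0, 210.0], 0.87)]
lamp_bar_mid [([282.0, 338.0], 0.57)]
canister [([281.0, 182.0], 0.71), ([273.0, 206.0], 0.38)]
pred [[276.4311 202.6063]]
```

View pics/w1.png

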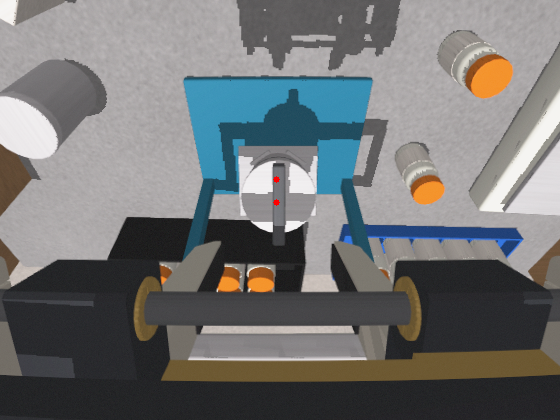

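The strap appears in the wrist view at columns 273–285, rows 164–245 (middle about (279,205)). The prediction is (276,203), so the handle estimate is good to about 2 mm and the choice is confirmed. I approach along the axis.

Run:
```python
from go import *
H=H+np.array([.001,.002,.0005])
path([(H-.019*AX,tool(yaw,A))],v=20)
```

```text
# 10
[[-0.1,-0.0,14.8,0.02,-0.0,-0.02,60],[-0.1,0.0,14.8,0.02,-0.0,-0.02,60],[-0.1,0.0,14.8,0.02,-0.0,-0.02,60],[-0.1,0.0,14.8,0.02,-0.0,-0.02,60],[-0.1,0.0,14.8,0.02,-0.0,-0.02,60]]
[[-0.1,0.0,14.8,0.02,-0.0,-0.02,60],[-0.1,0.0,14.8,0.02,-0.0,-0.02,60],[-0.1,0.0,14.8,0.02,-0.0,-0.02,60],[-0.1,0.0,14.8,0.02,-0.0,-0.02,60],[-0.1,0.1,14.8,0.02,-0.0,-0.02,60]]
```

```bash
python3 -m inch '[[0,0,15,0,0,0,60],[0,0,15,0,0,0,60],[0,0,15,0,0,0,60],[0,0,15,0,0,0,60],[0,0,15,0,0,0,60]]' &&
python3 -m inch '[[0,0,15,0,0,0,60],[0,0,15,0,0,0,60],[-1,0,15,0,0,0,60],[0,0,15,0,0,0,60],[0,0,13,0,0,0,60]]'
python3 - <<'E'
from go import *
f=grab_frame("wrist"); print(sense()["joints"]);
a=f["pixels"]; cv2.imwrite("pics/w2.png",a[...,::-1])
E
```

```text
t: 4.25
position: [0.5592, -0.2152, 0.2505]
tcp_rot: [[-0.865, -0.042, 0.5], [-0.035, 0.999, 0.024], [-0.501, 0.004, -0.865]]
contact_force: [1.3, 0.4, 0.4]
opening: 0.0602
finger_force: 0.0
t: 4.67
position: [0.5966, -0.2131, 0.1875]
tcp_rot: [[-0.865, -0.043, 0.5], [-0.035, 0.999, 0.025], [-0.501, 0.004, -0.866]]
contact_force: [-0.8, -0.0, 1.2]
opening: 0.06
finger_force: 0.0
[-0.6093 -0.1866  1.9548  0.3777  0.9821 -2.3701]
```

View pics/w2.png

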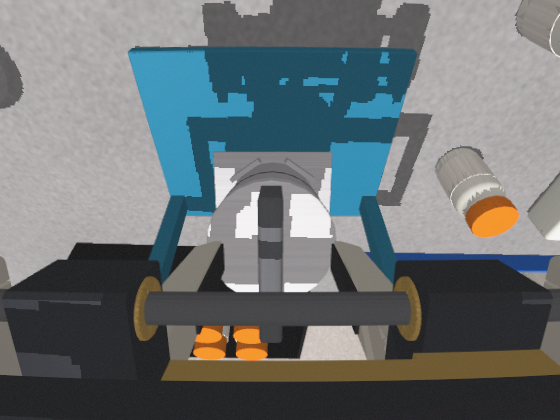

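The strap is centred at column 270 and the fingers at about 278, so I shift 3 mm in -y before closing with a firm grip.

```bash
python3 -m inch '[[0,-3,0,0,0,0,60],[0,0,0,0,0,0,40],[0,0,0,0,0,0,20],[0,0,0,0,0,0,5],[0,0,0,0,0,0,5]]' 55 &&
python3 -m inch '[[0,0,0,0,0,0,5],[0,0,0,0,0,0,5],[0,0,0,0,0,0,5],[0,0,0,0,0,0,5],[0,0,0,0,0,0,5]]'
```

```text
t: 5.13
position: [0.5959, -0.2186, 0.1885]
tcp_rot: [[-0.865, -0.039, 0.501], [-0.032, 0.999, 0.023], [-0.501, 0.004, -0.865]]
contact_force: [-0.4, -0.9, -0.1]
opening: 0.038
finger_force: 0.0
t: 5.55
position: [0.5956, -0.2182, 0.1873]
tcp_rot: [[-0.865, -0.039, 0.499], [-0.032, 0.999, 0.024], [-0.5, 0.005, -0.866]]
contact_force: [-1.0, 2.4, 2.1]
opening: 0.0115
finger_force: 55.0
```

```bash
python3 -m inch '[[0,0,-4,0,0,0,5],[0,0,-8,0,0,0,5],[0,0,-10,0,0,0,5],[0,0,-10,0,0,0,5],[0,0,-6,0,0,0,5]]'
python3 - <<'E'
from go import *
print(sense()["joints"],sense()["torque"])
p=np.array(sense()["position"]);R=np.array(sense()["tcp_rot"])
path([(p+[-.13,-.005,.0],R),(p+[-.16,-.005,.10],tool(0,0))],g=5,v=26)
E
```

```text
t: 5.97
position: [0.5759, -0.2196, 0.2216]
tcp_rot: [[-0.865, -0.039, 0.5], [-0.032, 0.999, 0.023], [-0.5, 0.004, -0.866]]
contact_force: [0.1, -1.2, -4.5]
opening: 0.0115
finger_force: 55.0
[-0.6468 -0.2621  1.9506  0.3736  1.0659 -2.3736] [-0.0228  0.82   -0.0035]
# 10
[[11.3,0.0,-6.5,0.0,0.0,0.0,5],[11.3,0.0,-6.5,0.0,0.0,0.0,5],[11.3,0.0,-6.5,0.0,0.0,0.0,5],[11.3,0.0,-6.5,0.0,0.0,0.0,5],[11.3,0.0,-6.5,0.0,0.0,0.0,5]]
[[11.3,0.0,-6.5,0.0,0.0,0.0,5],[11.3,0.0,-6.5,0.0,0.0,0.0,5],[11.3,0.0,-6.5,0.0,0.0,0.0,5],[11.3,0.0,-6.5,0.0,0.0,0.0,5],[11.3,0.0,-6.5,0.0,0.0,0.0,5]]
# 5
[[-4.8,0.3,-20.3,0.16,6.0,0.43,5],[-2.7,0.3,-20.7,0.16,6.0,0.43,5],[-0.5,0.2,-20.9,0.16,6.0,0.43,5],[1.7,0.2,-20.8,0.16,6.0,0.43,5],[3.9,0.1,-20.5,0.16,6.0,0.43,5]]
```

```bash
python3 -m inch '[[8,0,-5,0,0,0,5],[11,0,-6,0,0,0,5],[14,0,-8,0,0,0,5],[14,0,-8,0,0,0,5],[14,0,-8,0,0,0,5]]'
python3 - <<'E'
from go import *
print(sense()["joints"],sense()["torque"])
g=grab_frame("side"); cv2.imwrite("pics/s2.png",cv2.resize(g["pixels"][140:350,250:450],(570,600),interpolation=2)[...,::-1])
E
```

```text
t: 6.38
position: [0.5048, -0.2218, 0.2194]
tcp_rot: [[-0.866, -0.04, 0.499], [-0.032, 0.999, 0.024], [-0.499, 0.005, -0.866]]
contact_force: [-0.0, -1.5, -3.8]
opening: 0.0113
finger_force: 55.0
[-0.7612 -0.4433  2.0932  0.4077  1.1465 -2.4748] [-0.0724  0.9066 -0.017 ]
```

View pics/s2.png

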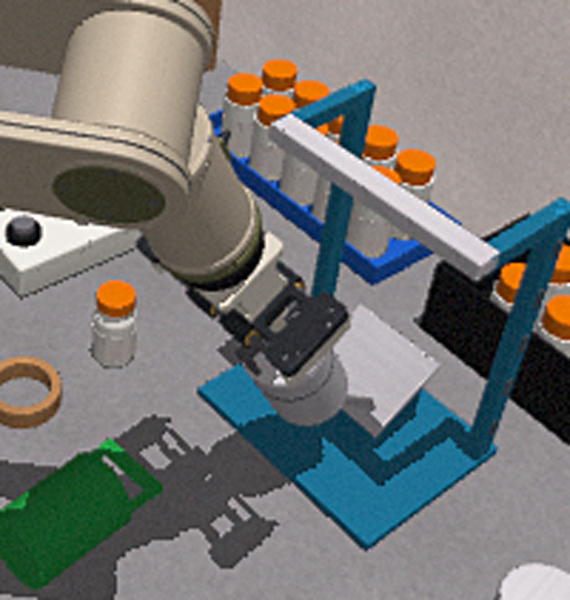

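The canister hangs in the gripper, clear in front of the seat, at about (305,390) in the crop and still leaning with the tool. Next I raise it, straighten it and carry it over.

Run:
```python
from go import *
path([([.47,-.19,.32],tool(0.02,A/2)),([.5,.0,.33],tool(0,0)),([PAN[0],PAN[1],.30],tool(0,0))],g=5,v=27)
```

```text
# 5
[[-4.6,6.7,-20.7,0.14,2.97,0.19,5],[-3.5,6.7,-20.9,0.14,2.97,0.19,5],[-2.4,6.6,-21.1,0.14,2.97,0.19,5],[-1.3,6.6,-21.2,0.14,2.97,0.19,5],[-0.1,6.6,-21.2,0.14,2.97,0.19,5]]
# 10
[[-3.5,18.9,-0.1,0.01,1.5,0.11,5],[-3.5,18.9,-0.2,0.01,1.5,0.11,5],[-3.4,18.9,-0.3,0.01,1.5,0.11,5],[-3.4,19.0,-0.4,0.01,1.5,0.11,5],[-3.3,19.0,-0.5,0.01,1.5,0.11,5]]
[[-3.3,19.0,-0.6,0.01,1.5,0.11,5],[-3.2,19.0,-0.7,0.01,1.5,0.11,5],[-3.2,19.0,-0.7,0.01,1.5,0.11,5],[-3.1,19.0,-0.8,0.01,1.5,0.11,5],[-3.1,19.0,-0.9,0.01,1.5,0.11,5]]
# 15
[[-9.0,15.6,2.0,0.0,0.0,0.0,5],[-9.0,15.6,2.0,0.0,0.0,0.0,5],[-9.0,15.6,2.0,0.0,0.0,0.0,5],[-9.0,15.6,2.0,0.0,0.0,0.0,5],[-9.0,15.6,2.0,0.0,0.0,0.0,5]]
[[-9.0,15.6,2.0,0.0,0.0,0.0,5],[-9.0,15.6,2.0,0.0,0.0,0.0,5],[-9.0,15.6,2.0,0.0,0.0,0.0,5],[-9.0,15.6,2.0,0.0,0.0,0.0,5],[-9.0,15.6,2.0,0.0,0.0,0.0,5]]
[[-9.0,15.6,2.0,0.0,0.0,0.0,5],[-9.0,15.6,2.0,0.0,0.0,0.0,5],[-9.0,15.6,2.0,0.0,0.0,0.0,5],[-9.0,15.6,2.0,0.0,0.0,0.0,5],[-9.0,15.6,2.0,0.0,0.0,0.0,5]]
```

```bash
python3 -m inch '[[-5,7,-21,0.1,3,0.2,5],[-3,7,-21,0.1,3,0.2,5],[-2,7,-21,0.1,3,0.2,5],[-1,7,-21,0.1,3,0.2,5],[0,7,-21,0.1,3,0.2,5]]' &&
python3 -m inch '[[-3,19,0,0,1.5,0.1,5],[-3,19,0,0,1.5,0.1,5],[-3,19,0,0,1.5,0.1,5],[-3,19,0,0,1.5,0.1,5],[-3,19,0,0,1.5,0.1,5]]' &&
python3 -m inch '[[-3,19,-1,0,1.5,0.1,5],[-3,19,-1,0,1.5,0.1,5],[-3,19,-1,0,1.5,0.1,5],[-3,19,-1,0,1.5,0.1,5],[-3,19,-1,0,1.5,0.1,5]]' &&
python3 -m inch '[[-9,16,2,0,0,0,5],[-9,16,2,0,0,0,5],[-9,16,2,0,0,0,5],[-9,16,2,0,0,0,5],[-9,16,2,0,0,0,5]]' &&
python3 -m inch '[[-9,16,2,0,0,0,5],[-9,16,2,0,0,0,5],[-9,16,2,0,0,0,5],[-9,16,2,0,0,0,5],[-9,16,2,0,0,0,5]]'
python3 - <<'E'
from go import *
path([([PAN[0],PAN[1],.25],tool(0,0))],g=5,v=27); print(sense()["joints"])
E
```

```text
t: 6.85
position: [0.4712, -0.1885, 0.3221]
tcp_rot: [[-0.966, -0.019, 0.256], [-0.017, 1.0, 0.007], [-0.257, 0.003, -0.967]]
contact_force: [0.3, -0.1, -4.5]
opening: 0.0115
finger_force: 55.0
t: 7.27
position: [0.485, -0.0926, 0.3245]
tcp_rot: [[-0.992, -0.011, 0.129], [-0.01, 1.0, 0.006], [-0.13, 0.005, -0.992]]
contact_force: [0.2, -0.0, -4.6]
opening: 0.0114
finger_force: 55.0
t: 7.68
position: [0.499, 0.0025, 0.3313]
tcp_rot: [[-1.0, -0.002, -0.001], [-0.002, 1.0, 0.006], [0.001, 0.006, -1.0]]
contact_force: [1.2, -0.1, -4.2]
opening: 0.0115
finger_force: 55.0
t: 8.1
position: [0.5441, 0.0824, 0.3214]
tcp_rot: [[-1.0, -0.003, -0.0], [-0.003, 1.0, 0.006], [0.0, 0.006, -1.0]]
contact_force: [0.7, 0.3, -4.7]
opening: 0.0117
finger_force: 55.0
t: 8.52
position: [0.589, 0.1625, 0.3118]
tcp_rot: [[-1.0, -0.002, -0.0], [-0.002, 1.0, 0.006], [0.0, 0.006, -1.0]]
contact_force: [-0.2, -0.8, -5.0]
opening: 0.0115
finger_force: 55.0
# 5
[[-9.3,14.2,12.4,0.07,-0.0,0.03,5],[-9.3,14.2,12.4,0.07,-0.0,0.03,5],[-9.3,14.2,12.4,0.07,-0.0,0.03,5],[-9.3,14.3,12.4,0.07,-0.0,0.03,5],[-9.3,14.3,12.4,0.07,-0.0,0.03,5]]
[ 0.1815  0.14    1.3098  0.0061  1.691  -1.391 ]
```

```bash
python3 -m inch '[[-10,14,12,0,0,0,5],[-10,14,12,0,0,0,5],[-9,14,12,0.2,0,0,5],[-9,14,12,0.2,0,0,5],[-9,14,12,0,0,0,5]]'
python3 -m inch '[[0,0,4,0,0,0,5],[0,0,4,0,0,0,5],[0,0,4,0,0,0,5],[0,0,4,0,0,0,5],[0,0,4,0,0,0,5]]'
python3 - <<'E'
from go import *
g=grab_frame("side"); p=np.array(sense()["position"]);print(p,sense()["torque"])
im=cv2.resize(g["pixels"][120:260,170:350],(770,600),interpolation=2)
s=600/140
h=p+[0,0,.019]
d=lambda X,c:[cv2.circle(im,tuple(int(v) for v in((a[0]-170)*770/180,(a[1]-120)*s)),3,c,-1) for a in proj(g,X)]
# canister silhouette if upright: rims
for z in(-.148,-.036): d([h+[.0405*np.cos(a),.0405*np.sin(a),z] for a in np.linspace(0,6.28,24)],(255,0,0))
d([PAN+[x,y,0] for x,y in((.08,.08),(.08,-.08),(-.08,-.08),(-.08,.08),(0,0))],(0,200,0)); d([BTN],(0,0,255))
cv2.imwrite("pics/s3.png",im[...,::-1])
E
```

```text
t: 8.93
position: [0.6358, 0.2326, 0.2514]
tcp_rot: [[-1.0, -0.002, -0.001], [-0.002, 1.0, -0.001], [0.001, -0.001, -1.0]]
contact_force: [-0.4, -0.0, -4.2]
opening: 0.0115
finger_force: 55.0
t: 9.35
position: [0.6359, 0.2317, 0.2328]
tcp_rot: [[-1.0, -0.002, 0.001], [-0.002, 1.0, -0.001], [-0.001, -0.001, -1.0]]
contact_force: [0.7, 0.0, -5.0]
opening: 0.0114
finger_force: 55.0
[0.6355 0.2317 0.2316] [0.0086 0.0946 0.0082]
```

View pics/s3.png

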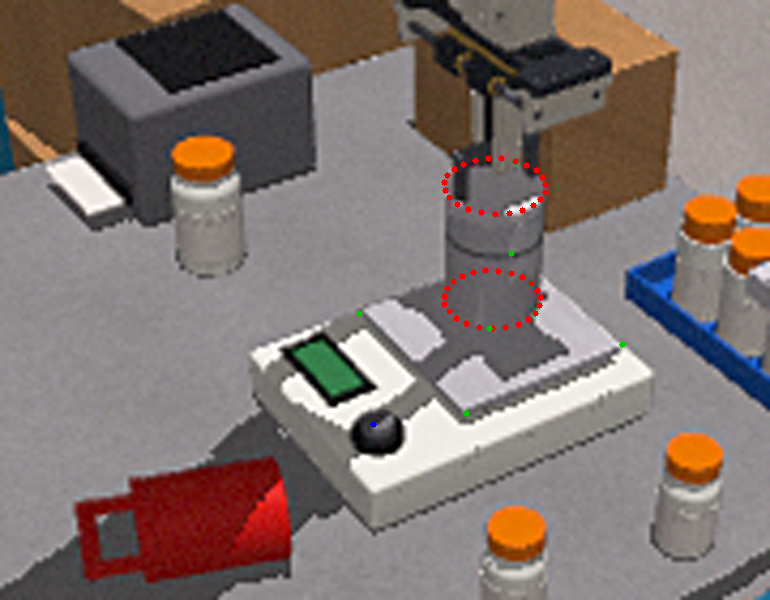

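The canister hangs upright, matching the predicted outline, and is centred over the pan. The pan corners agree. The button is around (377,428) in the crop. I lower it gently.

```bash
python3 -m inch '[[0,1,6,0,0,0,5],[0,1,6,0,0,0,5],[0,0,6,0,0,0,5],[0,0,5,0,0,0,5],[0,0,3,0,0,0,5]]'
python3 -m inch '[[0,0,1,0,0,0,5],[0,0,1,0,0,0,5],[0,0,1,0,0,0,5],[0,0,0,0,0,0,5],[0,0,0,0,0,0,5]]'
python3 -m inch '[[0,0,1,0,0,0,5],[0,0,0,0,0,0,5],[0,0,1,0,0,0,5],[0,0,0,0,0,0,5],[0,0,0,0,0,0,5]]'
```

```text
t: 9.82
position: [0.6352, 0.2343, 0.2048]
tcp_rot: [[-1.0, -0.003, -0.001], [-0.003, 1.0, -0.002], [0.001, -0.002, -1.0]]
contact_force: [-0.3, -0.5, -4.8]
opening: 0.0119
finger_force: 55.0
t: 10.23
position: [0.6359, 0.2344, 0.2034]
tcp_rot: [[-1.0, -0.003, 0.0], [-0.003, 1.0, -0.001], [-0.0, -0.001, -1.0]]
contact_force: [-0.1, 0.5, -4.9]
opening: 0.0112
finger_force: 55.0
t: 10.65
position: [0.6357, 0.2343, 0.201]
tcp_rot: [[-1.0, -0.003, -0.0], [-0.003, 1.0, -0.001], [0.0, -0.001, -1.0]]
contact_force: [-0.1, 0.1, -4.1]
opening: 0.0117
finger_force: 55.0
```

```bash
for i in 1; do
python3 -m inch '[[0,0,1,0,0,0,5],[0,0,0,0,0,0,5],[0,0,0,0,0,0,5],[0,0,0,0,0,0,5],[0,0,0,0,0,0,5]]'
python3 -m inch '[[0,0,1,0,0,0,5],[0,0,0,0,0,0,5],[0,0,0,0,0,0,5],[0,0,0,0,0,0,5],[0,0,0,0,0,0,5]]'; done
```

```text
t: 11.07
position: [0.6358, 0.2344, 0.2004]
tcp_rot: [[-1.0, -0.003, 0.0], [-0.003, 1.0, -0.001], [-0.0, -0.001, -1.0]]
contact_force: [-1.1, -0.5, -2.3]
opening: 0.0112
finger_force: 55.0
t: 11.48
position: [0.6361, 0.2345, 0.2004]
tcp_rot: [[-1.0, -0.003, 0.001], [-0.003, 1.0, -0.001], [-0.001, -0.001, -1.0]]
contact_force: [-2.6, -0.9, 5.1]
opening: 0.0115
finger_force: 55.0
```

It is seated (about 10 N upward). Next: relax, open, retreat up.

```bash
python3 -m inch '[[0,0,-0.5,0,0,0,5],[0,0,0,0,0,0,5],[0,0,0,0,0,0,5],[0,0,0,0,0,0,5],[0,0,0,0,0,0,5]]' 8
python3 -m inch '[[0,0,0,0,0,0,25],[0,0,0,0,0,0,40],[0,0,0,0,0,0,50],[0,0,0,0,0,0,50],[0,0,0,0,0,0,50]]'
python3 -m inch '[[0,0,0,0,0,0,50],[0,0,-4,0,0,0,50],[0,0,-12,0,0,0,50],[0,0,-20,0,0,0,50],[0,0,-25,0,0,0,50]]'
python3 -m inch '[[0,0,-20,0,0,0,50],[8,0,-15,0,0,0,40],[18,0,0,0,0,0,30],[25,0,0,0,0,0,20],[20,-10,0,0,0,0,0]]'
python3 - <<'E'
from go import *
path([(BTN+[-.0,0,.10],tool(-.0184,0))],g=0,v=25); print(sense()["joints"])
E
```

```text
t: 11.9
position: [0.636, 0.2344, 0.2003]
tcp_rot: [[-1.0, -0.003, 0.001], [-0.003, 1.0, -0.001], [-0.001, -0.001, -1.0]]
contact_force: [-2.0, -0.2, 4.7]
opening: 0.0116
finger_force: 8.0
t: 12.32
position: [0.6356, 0.2343, 0.1993]
tcp_rot: [[-1.0, -0.003, -0.001], [-0.003, 1.0, -0.001], [0.001, -0.001, -1.0]]
contact_force: [-0.4, -0.6, -0.3]
opening: 0.0407
finger_force: 0.0
t: 12.73
position: [0.6349, 0.2342, 0.2604]
tcp_rot: [[-1.0, -0.003, -0.003], [-0.003, 1.0, -0.002], [0.003, -0.002, -1.0]]
contact_force: [0.5, 0.1, 0.3]
opening: 0.0499
finger_force: 0.0
t: 13.15
position: [0.5632, 0.2255, 0.2966]
tcp_rot: [[-1.0, -0.004, 0.001], [-0.004, 1.0, -0.0], [-0.001, -0.0, -1.0]]
contact_force: [0.0, 0.8, -0.1]
opening: 0.0279
finger_force: 0.0
# 10
[[7.8,-4.3,12.5,-0.0,0.0,0.13,0],[7.8,-4.4,12.5,-0.0,0.0,0.13,0],[7.7,-4.4,12.5,-0.0,0.0,0.13,0],[7.7,-4.4,12.5,-0.0,0.0,0.13,0],[7.7,-4.4,12.5,-0.0,0.0,0.13,0]]
[[7.7,-4.4,12.5,-0.0,0.0,0.13,0],[7.7,-4.5,12.5,-0.0,0.0,0.13,0],[7.7,-4.5,12.5,-0.0,0.0,0.13,0],[7.7,-4.5,12.5,-0.0,0.0,0.13,0],[7.7,-4.5,12.5,-0.0,0.0,0.13,0]]
[ 0.2966  0.1295  1.3486 -0.0004  1.6632 -1.2782]
```

```bash
python3 -m inch '[[16,-9,0,0,0,0.2,0],[16,-9,0,0,0,0.2,0],[16,-9,0,0,0,0.2,0],[15,-9,10,0,0,0.2,0],[15,-8,20,0,0,0.2,0]]'
python3 -m inch '[[0,0,20,0,0,0,0],[0,0,20,0,0,0,0],[0,0,20,0,0,0,0],[0,0,20,0,0,0,0],[0,0,15,0,0,0,0]]'
python3 - <<'E'
from go import *
f=grab_frame("wrist");s=grab_frame("side"); t=grab_frame("top")
for n,g in(("w",f),("s",s),("t",t)):
  for q in("button_top","canister","pan"): print(n,q,[(np.round(r["pixel"],1).tolist(),round(r["p"],2)) for r in nets.mark_of(g,q)], proj(g,[BTN if q[0]=="b" else PAN]))
a=f["pixels"].copy(); u=proj(f,[BTN])[0]; cv2.circle(a,(int(u[0]),int(u[1])),2,(255,0,0),-1)
b=cv2.resize(s["pixels"][130:250,200:330],(455,420),interpolation=2)
cv2.imwrite("pics/b.png",np.hstack([cv2.resize(a,(345,420)) if 0 else a[:,110:455],b])[...,::-1])
E
```

```text
t: 13.57
position: [0.4868, 0.1805, 0.269]
tcp_rot: [[-1.0, 0.015, 0.006], [0.015, 1.0, 0.0], [-0.006, 0.0, -1.0]]
contact_force: [0.3, -0.6, 0.4]
opening: 0.001
finger_force: 0.0
t: 13.98
position: [0.4856, 0.1803, 0.1697]
tcp_rot: [[-1.0, 0.015, -0.001], [0.015, 1.0, -0.001], [0.001, -0.001, -1.0]]
contact_force: [-0.1, 0.5, 1.0]
opening: 0.0001
finger_force: 0.0
w button_top [([285.4, 218.8], 0.95)] [[277.3497 212.0981]]
w canister [([267.2, 105.4], 0.92)] [[332.2163 356.7003]]
w pan [] [[332.2163 356.7003]]
s button_top [([258.6, 216.0], 0.53), ([382.1, 210.1], 0.31)] [[257.4166 218.9349]]
s canister [([284.2, 197.4], 0.92), ([257.4, 335.3], 0.73), ([236.8, 235.7], 0.61), ([275.8, 212.9], 0.43)] [[284.5442 196.6924]]
s pan [([283.6, 194.7], 0.78)] [[284.5442 196.6924]]
t button_top [] [[236.9996 211.2567]]
t canister [([333.2, 271.5], 0.68)] [[223.4374 174.4863]]
t pan [([150.5, 204.9], 0.58)] [[223.4374 174.4863]]
```

View pics/b.png

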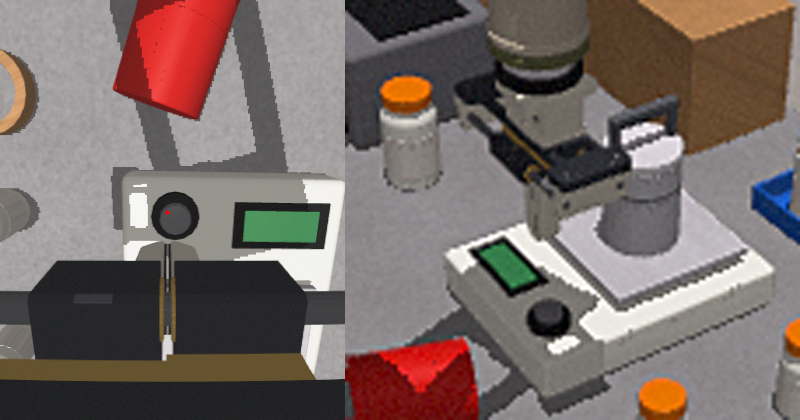

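The canister stands upright mid-pan. The button in the wrist view is at (285,217) against a prediction of (277,212), so I correct for that.

Run:
```python
from go import *
f=grab_frame("wrist"); B=at_z(f,(285.2,217),.072); s=sense(); p=np.array(s["position"]); print(B,p,np.array(s["tcp_rot"]).T@(B-p)*1000)
```

```text
[0.4922 0.1887 0.072 ] [0.4868 0.1805 0.1711] [-5.2624  8.4047 99.1361]
```

```bash
python3 -m inch '[[-2,3,15,0,0,0,0],[-2,3,20,0,0,0,0],[0,1,20,0,0,0,0],[0,0,20,0,0,0,0],[0,0,12,0,0,0,0]]'
python3 -m inch '[[0,0,3,0,0,0,0],[0,0,3,0,0,0,0],[0,0,3,0,0,0,0],[0,0,2,0,0,0,0],[0,0,0,0,0,0,0]]'
```

```text
t: 15.05
position: [0.4895, 0.187, 0.0814]
tcp_rot: [[-1.0, 0.015, -0.003], [0.015, 1.0, -0.002], [0.003, -0.002, -1.0]]
contact_force: [-0.6, -0.4, -0.9]
opening: 0.0006
finger_force: 0.0
t: 15.47
position: [0.4911, 0.1873, 0.0733]
tcp_rot: [[-1.0, 0.015, 0.001], [0.015, 1.0, -0.001], [-0.001, -0.001, -1.0]]
contact_force: [0.3, -0.7, 0.0]
opening: 0.0008
finger_force: 0.0
```

```bash
python3 -m inch '[[0,0,2,0,0,0,0],[0,0,2,0,0,0,0],[0,0,1,0,0,0,0],[0,0,0,0,0,0,0],[0,0,0,0,0,0,0]]'
python3 -m inch '[[0,0,1,0,0,0,0],[0,0,1,0,0,0,0],[0,0,0,0,0,0,0],[0,0,0,0,0,0,0],[0,0,0,0,0,0,0]]'
```

```text
t: 15.88
position: [0.4914, 0.1874, 0.0683]
tcp_rot: [[-1.0, 0.015, 0.001], [0.015, 1.0, -0.001], [-0.001, -0.001, -1.0]]
contact_force: [2.5, 0.7, 2.4]
opening: 0.0006
finger_force: 1.4
t: 16.3
position: [0.4914, 0.1874, 0.0663]
tcp_rot: [[-1.0, 0.015, 0.001], [0.015, 1.0, -0.001], [-0.001, -0.001, -1.0]]
contact_force: [2.5, 1.0, 5.9]
opening: 0.0002
finger_force: 2.6
```

```bash
python3 -m inch '[[0,0,1,0,0,0,0],[0,0,0,0,0,0,0],[0,0,0.5,0,0,0,0],[0,0,0,0,0,0,0],[0,0,0,0,0,0,0]]'
```

```text
t: 16.72
position: [0.4915, 0.1874, 0.066]
tcp_rot: [[-1.0, 0.015, 0.002], [0.015, 1.0, -0.001], [-0.002, -0.001, -1.0]]
contact_force: [-3.0, -0.9, 17.5]
opening: 0.0007
finger_force: 8.3
```

The button is bottomed out (17.5 N, z 0.066). Next I release it, retreat and check.

```bash
python3 -m inch '[[0,0,-2,0,0,0,0],[0,0,-6,0,0,0,0],[0,0,-15,0,0,0,0],[0,0,-25,0,0,0,0],[0,0,-25,0,0,0,0]]'
python3 -m inch '[[0,0,-30,0,0,0,0],[10,0,-30,0,0,0,0],[20,0,-20,0,0,0,0],[25,0,0,0,0,0,0],[10,0,0,0,0,0,0]]'
python3 -m inch '[[0,0,0,0,0,0,0],[0,0,0,0,0,0,0],[0,0,0,0,0,0,0],[0,0,0,0,0,0,0],[0,0,0,0,0,0,0]]'
python3 - <<'E'
from go import *
s=grab_frame("side"); cv2.imwrite("pics/end.png",cv2.resize(s["pixels"][110:390,160:480],(685,600),interpolation=2)[...,::-1])
E
```

```text
t: 17.13
position: [0.4885, 0.1867, 0.1361]
tcp_rot: [[-1.0, 0.015, -0.005], [0.015, 1.0, -0.003], [0.005, -0.003, -1.0]]
contact_force: [1.0, 0.3, -0.8]
opening: 0.0005
finger_force: 0.0
t: 17.55
position: [0.4238, 0.1885, 0.2183]
tcp_rot: [[-1.0, 0.014, -0.0], [0.014, 1.0, -0.001], [0.0, -0.001, -1.0]]
contact_force: [0.2, -0.2, -0.6]
opening: 0.0002
finger_force: 0.0
t: 17.97
position: [0.4259, 0.1882, 0.2167]
tcp_rot: [[-1.0, 0.015, -0.001], [0.015, 1.0, -0.002], [0.001, -0.002, -1.0]]
contact_force: [-0.1, -0.0, 0.6]
opening: 0.0006
finger_force: 0.0
```

View pics/end.png

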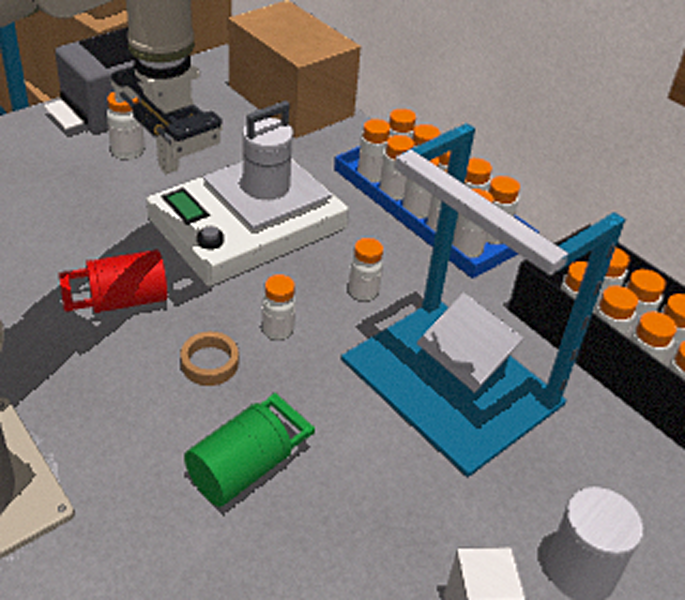

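The canister stands upright mid-pan at (267,160), the rest is empty, and everything else is in place.

```bash
python3 -c "from plant import order; print(order.sign_off())"
```

```text
the job is handed in; nothing more can be done
None
```

The canister is upright in the middle of the scale's pan and released, the button was pressed fully down and let go, nothing else on the bench appears disturbed in the last picture, and the job is handed in (about 18 s of the 58 s used).

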